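# Clear the tea chest and hold its lid open

## Robot

A 7-joint arm with a two-finger parallel gripper is mounted at the origin on a cart in front of the work surface, level with it; the furniture and walls round the work are solid. World frame = base frame: x ahead of the robot, y to its left, z up, the work surface at z = 0. Lengths are in mm, angles in rad, forces in N, time in s.
With the tool pointing down it reaches from about 400 to 875 mm from the base axis. Payload 4.4 kg.
Tool frame: the origin (TCP) lies midway between the tips of the shut fingers; the grasp point (between the pads) lies 19 mm behind it; z points along the fingers, y is the line along which they close (so a half turn about z gives the same grasp; the last joint's range is limited). The gripper opens to 85 mm and grips with 20 to 120 N. Pads are 22 mm wide; open, the fingers measure 114 mm over their backs; the gripper's body (76 mm by 85 mm) begins 54 mm behind the grasp point. The pads swing forward as they close: fully open they stand 13 mm farther back than shut.
Start: joints at [1.16, 0.628, 0.038, 1.517, -0.027, 0.996, -0.02], TCP at [219.733, -611.748, 231.313] pointing down, gripper open.
Joint ranges: [-3.06, 3.06], [-0.37, 2.12], [-1.25, 1.32], [0.18, 2.47], [-1.1, 4.24], [0.23, 1.98], [-2.94, 2.94]. Speed limits (rad/s): [2.57, 2.57, 3.14, 3.14, 3.14, 3.14, 3.14].

## Interface

Orientations are given as [roll, pitch, yaw] about the fixed x, y, z axes, in that order (R = Rz(yaw) Ry(pitch) Rx(roll)).
In Python, from cell import telemetry, eyes, ctrl, finder gives the robot as it stands.
- The arm moves only by the tool move_arm, never from a script. Its argument "steps" is a list of rows, each a list of 7 numbers: the turn, a rotation vector about the world's x, y, z in degrees, then the shift along the world's x, y, z in m, then the finger opening in m, from 0 to 0.0854. A call has 1 to 5 rows; each row shifts and turns the commanded pose from where the row before left it; what a row does not reach is not made up. A row lasts 1/10 s, in which the tool goes at most 50 mm and 8.59 degrees, less where a joint would pass 70% of its speed; a pose out of reach is approached as far as the arm can. A call with a gripper value outside its range is refused whole. The fingers move at their own pace and stop on an object; the grip force is fixed at half the most. Time passes only in rows, so rows that do not move let the fingers close. It gives the time, the measured TCP pose, the force, the opening and the grip force at its end, in the units of the state.
- telemetry.read_state(): the state, without advancing time (a new reading comes with each control period).
- eyes.get_image(name): name is "scene" or "top" or "wrist"; returns (picture, depth): 400x640x3 uint8, blue, green, red; 400x640 float32, mm along the optical axis (not along the pixel's ray), 0 where there is no reading.
- eyes.calibration(name): a dict with "fx", "fy", "cx", "cy" (pixels), "position" and "attitude" of the camera in the world. Camera axes: x right, y down, z forward; pixel columns grow to the right and rows downward; lengths in mm; the calibration is good to about 2 mm. A picture is of the moment at which its call begins: read the wrist's pose just before it. calibration takes no time and is no camera call; for the wrist camera it gives the pose at the moment of the call.
- ctrl.finish_job(): hands the job in; it is judged then, once.
Trained networks look in the newest picture that a camera, given by its name, has taken for a name from the list of things; names that differ only in an ending like _2 or _b are one class to them, and where a whole thing is asked for, a point or a joint stands for the part that bears it (a point fixed in the world has none). Each returns a list of dicts, best first, with "confidence" (0 to 1); they miss things now and then, are a little off and sometimes report something else, mostly with a low value. They report only what shows in the picture. A call takes as long as a camera call. They do not tell look-alikes from the thing itself.
- finder.boxes_of(camera, name): "location" ([x, y, z] in mm, in the coordinates of the camera as it stood for that picture, good to about 4 mm: the middle of the surface that is visible of it).
- finder.cut_out(camera, name): "mask" (400x640 bool, what is visible of it).
- finder.pinpoint(camera, name): "location" ([x, y, z] in mm, in the coordinates of the camera as it stood for that picture, good to about 4 mm: a listed point, or the origin of a listed thing).
The state is a dict: "clock": time; "qpos": joint angles; "qd": joint speeds; "tau": joint torques, N m; "eef_pos": TCP position; "tool_rot": TCP orientation; "force": force on the tool from outside, world axes, zero at the start; "torque": the same for the moment, N m; "width": finger opening in mm; "gripper_force": force on a finger pad.
Only numpy, scipy, OpenCV 4.12 (cv2) and the standard library are available. Lean on these libraries where they do the work, as an engineer would, in place of code of your own. Each camera call takes 0.05 s, during which the arm holds its last target. There are 200 camera calls.

## Task

I want to fill the wooden tea chest and need its lid held for me. Move the spice jar that stands on the closed lid to a free spot on the narrow raised wooden ledge, standing upright and centred across the ledge, and let go of it; then take the lid by its T-shaped pull, raise it to 50 degrees from closed and finish while still holding it steady at that angle, because it falls shut when let go. Keep the jar from toppling and leave the pepper mill, the mug and the honey jar where they are.

Things in the scene. Friction and masses are not known exactly. Their poses are not given: they have to be found in the camera images.
- chest: Wooden tea chest, fixed to the worktop: 150 mm deep (its x) by 200 mm wide (its y), 85 mm high without the lid. Origin: centre of its underside; z up; its x axis points from the front (the pull) to the back (the hinge). It turns up to 0.3 rad either way. The lid is 12 mm thick, so its closed upper face is 97 mm above the worktop; it reaches 4 mm past the chest at the front and at each side.
- chest_lid (a joint): Lid angle in rad: 0 = closed, grows as the front edge rises, 0.873 = 50 degrees, 1.75 = stop. The lid's mass is about 0.35 kg, the hinge is nearly free of friction, so below about 1.5 rad it falls shut when let go.
- lid_hinge (a point): Point on the lid's hinge line, in its middle: 75 mm behind the chest's origin (chest +x), 85 mm up. The hinge line runs along the chest's y axis.
- lid_pull (a point): Centre of the pull, fixed to the lid: a black barrel 34 mm long along the chest's y axis and 20 mm in diameter, on a brass stem 9 mm thick that carries it 38 mm in front of the lid's front edge. It is 192 mm from the hinge line horizontally and 6 mm above it when closed (91 mm above the worktop). Fingers that close along the chest's y axis take it by its two flat ends, and the barrel can turn between them as the lid rises.
- ledge: Narrow raised ledge of pale wood, fixed to the worktop: board 62 mm deep (its x), 260 mm long (its y), its upper face 90 mm above the worktop. Origin: centre of its foot on the worktop; z up. It turns up to 0.25 rad either way. Chest and ledge may stand either way round, left or right.
- spice1: Spice jar with a dark brown cap, white neck and a brown label: round, diameter 44 mm, 96 mm tall, about 0.11 kg, loose, standing on the closed lid at the start. Origin: centre of its underside; z up.
- pepper_mill: Clear pepper mill with a grey domed top, diameter 44 mm, 90 mm tall, loose, standing somewhere along the ledge. Origin: centre of its underside. To be left alone.
- mug1: White mug with a small leaf pattern, 92 mm diameter, 127 mm with the handle, 95 mm tall, loose, on the worktop to the left. Origin: centre of its underside. To be left alone.
- honey_jar: Honey jar with a grey lid, 66 by 72 mm, 102 mm tall, loose, on the worktop at the back. Origin: centre of its underside. To be left alone.
Things that resemble listed ones, but are neither listed nor needed, are in the scene too. What is shaped like the spice1 but blue or purple is not meant.

How it is judged:
By the outcome, as a careful person would: the job done as asked, in the order asked, and still so for the second after the job is handed in, while the arm keeps its last pose, push and grip.
It also fails if it takes over 58 s, if anything falls off the work surface, if the arm or the gripper's body presses on something with over 40 N, if the wrist force passes 120 N, or if a joint passes its speed limit or range.

## Working session

There is one attempt and no reset: what is moved stays moved. The work goes in short steps, Python scripts to look and compute and a tool call to move; the robot and the scene stay as the last step left them, time stands still between calls to the robot, and variables do not carry over. Pictures are saved under pics/ and viewed, at most 10 in all, crops included, and the job is handed in when it is done.

Besides the shell and the picture viewer there is one more tool, called after "Request:" as name(argument=value, ...), one argument or row to a line, values as JSON. move_arm: Moves the arm, as the interface text tells. Its arguments: {"type":"object","properties":{"steps":{"type":"array"}},"required":["steps"]}

```bash
mkdir -p pics; ls
cat > h.py <<'E'
import numpy as np, cv2
from scipy.spatial.transform import Rotation as R
from cell import telemetry, eyes, ctrl, finder
def T(c):
    a=np.array(c["attitude"],float)
    if a.shape==(3,3): M=a
    elif a.size==4: M=R.from_quat(a).as_matrix()
    else: M=R.from_euler('xyz',a).as_matrix()
    return M,np.array(c["position"],float)
def world(c,p):
    M,t=T(c); return M@np.array(p,float)+t
def cloud(c,d):
    M,t=T(c); v,u=np.mgrid[0:d.shape[0],0:d.shape[1]]
    P=np.dstack([(u-c["cx"])/c["fx"]*d,(v-c["cy"])/c["fy"]*d,d])
    W=P@M.T+t; W[d<=0]=np.nan; return W
E
python3 - <<'E'
from h import *
np.set_printoptions(precision=1,suppress=True)
print(telemetry.read_state()); 
ims=[]
for n in ["scene","top"]:
    im,d=eyes.get_image(n); c=eyes.calibration(n); print(n,c); 
    np.savez("%s0.npz"%n,im=im,d=d); cv2.imwrite("pics/%s0.png"%n,im)
    for k in ["chest","lid_hinge","lid_pull","ledge","spice1","pepper_mill","mug1","honey_jar"]:
        for r in finder.pinpoint(n,k)[:3]: 
            p=np.array(r["location"]); print(k,round(r["confidence"],2),world(c,p),"px",p[0]/p[2]*c["fx"]+c["cx"],p[1]/p[2]*c["fy"]+c["cy"])
E
```

```text
pics
{'clock': 0.0, 'qpos': array([ 1.2,  0.6,  0. ,  1.5, -0. ,  1. , -0. ]), 'qd': array([-0.,  0., -0., -0., -0.,  0.,  0.]), 'tau': array([ -0. , -56.3,   1.2, -19.3,   0. ,   0. ,  -0. ]), 'eef_pos': array([ 219.5, -611.1,  230.4]), 'tool_rot': array([-3.1,  0. ,  0.3]), 'force': array([-0. ,  1. , -0.1]), 'torque': array([ 0., -0., -0.]), 'gripper_force': 0.0, 'width': 85.03062440919796}
scene {'fx': 364.4738828716338, 'fy': 364.4738828716338, 'cx': 320.6765705940021, 'cy': 202.36954407425623, 'position': array([ 205.3,  398.8, 1020.3]), 'attitude': array([-2.7,  0. , -2.2])}
chest 0.71 [ 605.7 -200.5   -1.9] px 395.68978989941104 162.3644885452049
lid_hinge 0.65 [ 679.  -219.7   84.9] px 389.98625629862323 128.99012783296752
lid_pull 0.64 [ 490.2 -173.8   89.6] px 420.25538335243414 176.04102672317197
ledge 0.55 [594.1 221.7   0.7] px 292.8009390168217 233.66325904720995
spice1 0.87 [584.  -16.7  -2.5] px 356.7065385210352 195.55900135634144
spice1 0.79 [ 598.1 -185.9   98.9] px 399.73201830967344 148.20372765747692
spice1 0.75 [498.    2.1  -1.7] px 369.3617444117757 218.4573
[... 469 characters left out ...]
cy': 200.40979238195183, 'position': array([ 442.4,   90.4, 1219.2]), 'attitude': array([-3. ,  0. , -1.6])}
chest 0.82 [ 601.6 -196.4    0.5] px 404.1914462202762 205.64506537436833
lid_pull 0.58 [ 484.1 -171.8   89.2] px 405.0487647434515 240.38776437252133
ledge 0.88 [597.  218.1   0.3] px 278.87182512023867 210.11747129100897
spice1 0.67 [500.3  -2.   -3.8] px 346.40294964218566 237.91602756259778
spice1 0.64 [591.9 -15.6  -0.4] px 349.5690892762774 209.94222586525356
spice1 0.53 [ 604.5 -187.1   99.9] px 408.51908530566897 200.34403123945344
pepper_mill 0.61 [581.6 271.9  87. ] px 258.4074084969461 212.07062987984898
mug1 0.61 [416.3 499.1   1.6] px 192.45306671671682 267.69198977785743
```

Run:
```python
from h import *
np.set_printoptions(precision=1,suppress=True)
a=np.load("scene0.npz"); cv2.imwrite("pics/crop0.png",cv2.resize(a["im"][90:330,220:480],None,fx=2.3,fy=2.3,interpolation=cv2.INTER_CUBIC))
for n in ["scene","top"]:
    z=np.load(n+"0.npz"); c=eyes.calibration(n); W=cloud(c,z["d"])
    # ledge top
    m=(abs(W[...,2]-90)<6)&(W[...,1]>50)&(W[...,1]<380)&(W[...,0]>500)&(W[...,0]<720)
    r=cv2.minAreaRect(W[m][:,:2].astype(np.float32)); print(n,"ledge",r, np.median(W[m][:,2]))
    m=(abs(W[...,2]-97)<5)&(W[...,1]>-330)&(W[...,1]<-60)&(W[...,0]>500)&(W[...,0]<720)
    r=cv2.minAreaRect(W[m][:,:2].astype(np.float32)); print("lid",r,np.median(W[m][:,2]))
    m=(W[...,2]>185)&(W[...,2]<202)&(W[...,1]>-330)&(W[...,1]<-60)&(W[...,0]>480)&(W[...,0]<720)
    print("cap",m.sum(),cv2.minAreaRect(W[m][:,:2].astype(np.float32)),np.median(W[m][:,2]))
    m=(W[...,2]>150)&(W[...,2]<190)&(W[...,1]>80)&(W[...,1]<380)&(W[...,0]>480)&(W[...,0]<720)
    print("mill",m.sum(),cv2.minAreaRect(W[m][:,:2].astype(np.float32)),np.median(W[m][:,2]))
```

```text
scene ledge ((592.1943969726562, 223.09469604492188), (63.08295822143555, 259.7900390625), 10.405695915222168) 89.37884966894376
lid ((588.5324096679688, -195.4740753173828), (209.8784942626953, 180.06991577148438), 75.86815643310547) 96.424773855112
cap 161 ((597.501708984375, -184.59483337402344), (42.123390197753906, 40.798789978027344), 9.067876815795898) 191.72197210980505
mill 163 ((578.6505126953125, 277.8768310546875), (32.726829528808594, 31.671512603759766), 62.5988883972168) 173.68271526834008
top ledge ((592.3323364257812, 221.11334228515625), (62.599002838134766, 260.3086242675781), 10.646175384521484) 89.73302128168905
lid ((560.7442626953125, -188.2572021484375), (215.69041442871094, 132.6632080078125), 70.8599853515625) 97.07967862402529
cap 111 ((589.0631713867188, -184.22242736816406), (41.261810302734375, 23.7755126953125), 71.6227798461914) 192.1590722375338
mill 125 ((579.2364501953125, 274.8860168457031), (31.61008071899414, 33.244144439697266), 2.945986032485962) 174.72608533035054
```

View pics/scene0.png

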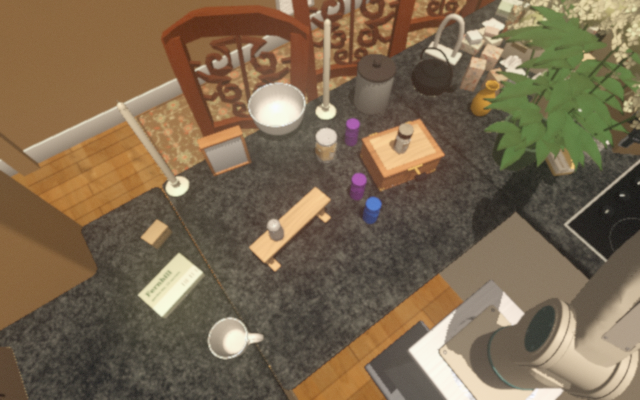

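View pics/crop0.png

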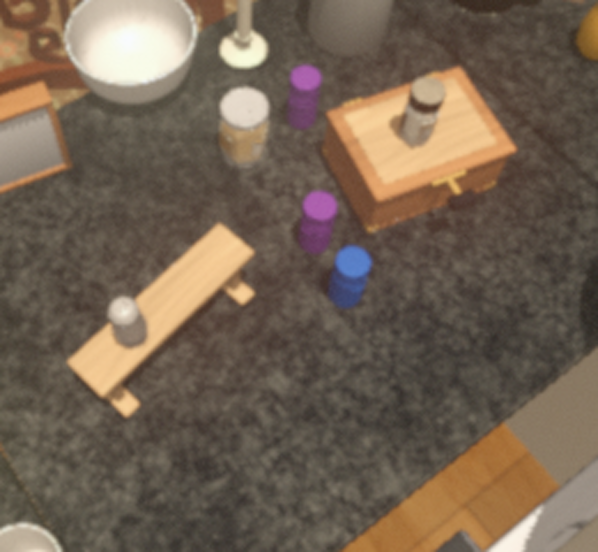

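The scene picture shows four jar-shaped things. They are the brown-capped jar on the chest lid (404,137), blue (372,210), purple (358,186) and purple (352,131). The crop confirms that (404,137), with dark cap and white neck, is spice1. Ledge board runs (255,250)–(325,200) with the mill at (275,230); chest pull is at (418,172).

Request:
move_arm(
  steps=[
    [0, 0, 0, 0.0, 0, 0.04, 0.0854],
    [0, 0, -3, 0.025, 0.03, 0.03, 0.0854],
    [0, 0, -3, 0.025, 0.03, 0.01, 0.0854],
    [0, 0, -3, 0.025, 0.03, 0, 0.0854],
    [0, 0, -3, 0.025, 0.03, 0, 0.0854],
  ],
)

```text
clock: 1.4
eef_pos: [320.7, -490.7, 312.1]
tool_rot: [3.14, -0.001, 0.133]
force: [0.8, 0.1, -0.8]
width: 85.7
gripper_force: 0.0
```

Request:
move_arm(
  steps=[
    [0, 0, -3, 0.025, 0.03, 0, 0.0854],
    [0, 0, -3, 0.025, 0.03, 0, 0.0854],
    [0, 0, -3, 0.025, 0.03, 0, 0.0854],
    [0, 0, -3, 0.025, 0.03, 0, 0.0854],
    [0, 0, -3, 0.025, 0.03, 0, 0.0854],
  ],
)

```text
clock: 1.9
eef_pos: [445.6, -340.4, 311.5]
tool_rot: [3.141, -0.0, -0.129]
force: [0.4, -1.2, -0.0]
width: 85.2
gripper_force: 0.0
```

Request:
move_arm(
  steps=[
    [0, 0, -2.2, 0.03, 0.035, 0, 0.0854],
    [0, 0, -2.2, 0.03, 0.035, 0, 0.0854],
    [0, 0, -2.2, 0.03, 0.035, 0, 0.0854],
    [0, 0, 0, 0.02, 0.03, 0, 0.0854],
    [0, 0, 0, 0, 0, 0, 0.0854],
  ],
)

```text
clock: 2.4
eef_pos: [558.4, -199.5, 310.9]
tool_rot: [-3.137, -0.001, -0.231]
force: [-0.2, 0.2, -0.8]
width: 85.5
gripper_force: 0.0
```

```bash
cat > look.py <<'E'
from h import *
import sys
np.set_printoptions(precision=1,suppress=True)
def look(tag,names,cams=("wrist",)):
    s=telemetry.read_state(); print("tcp",s["eef_pos"],s["tool_rot"].round(3),"w",s["width"],"t",s["clock"])
    out={}
    for n in cams:
        c=eyes.calibration(n); im,d=eyes.get_image(n); cv2.imwrite("pics/%s_%s.png"%(tag,n),im); np.savez("%s_%s.npz"%(tag,n),im=im,d=d)
        for k in names:
            for r in finder.pinpoint(n,k)[:2]: print(n,k,round(r["confidence"],2),world(c,r["location"]))
        out[n]=(c,im,d,cloud(c,d))
    return out
E
python3 - <<'E'
from look import *
o=look("a",["spice1","lid_pull","lid_hinge","chest"],("wrist","scene"))
for n in o:
    c,im,d,W=o[n]
    for lo,hi in ((187,198),(120,185)):
        m=(W[...,2]>lo)&(W[...,2]<hi)&(abs(W[...,0]-598)<40)&(abs(W[...,1]+185)<40)
        if m.sum()>20: print(n,lo,m.sum(),cv2.minEnclosingCircle(W[m][:,:2].astype(np.float32)),np.percentile(W[m],[1,50,99],axis=0))
E
```

```text
tcp [ 558.4 -199.5  310.9] [-3.1 -0.  -0.2] w 85.4550126511563 t 2.4
wrist spice1 0.91 [ 598.5 -186.1   99.9]
wrist spice1 0.81 [503.1  -0.6  -0.7]
wrist lid_pull 0.63 [ 491.5 -175.9   92.9]
wrist lid_hinge 0.92 [ 679.  -216.3   90.4]
wrist chest 0.84 [ 607.3 -204.8    2.2]
scene spice1 0.74 [ 598.9 -185.8   99.7]
scene spice1 0.7 [501.4   4.7  -4.6]
scene lid_pull 0.71 [ 491.1 -173.7   91.7]
scene lid_hinge 0.61 [ 676.1 -221.    84.3]
scene chest 0.85 [ 606.7 -201.1   -3.5]
wrist 187 1824 ((600.3656616210938, -187.16368103027344), 21.717130661010742) [[ 580.8 -207.4  189.9]
 [ 601.  -187.9  193.4]
 [ 620.6 -167.8  195. ]]
wrist 120 100 ((607.8941650390625, -196.02000427246094), 18.774585723876953) [[ 595.  -209.1  124.8]
 [ 615.4 -202.7  160. ]
 [ 622.5 -186.4  183.1]]
scene 187 156 ((598.7507934570312, -184.0680389404297), 22.16536521911621) [[ 578.8 -203.7  187.7]
 [ 597.2 -183.8  191.8]
 [ 618.6 -165.   195.7]]
scene 120 213 ((597.0827026367188, -183.13636779785156), 22.08991241455078) [[ 576.4 -195.8  122.4]
 [ 587.2 -169.4  152.6]
 [ 613.3 -162.7  184.8]]
```

View pics/a_wrist.png

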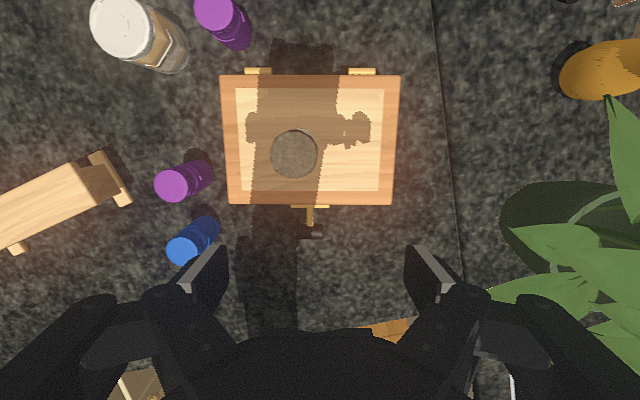

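The wrist view shows the dark cap at (294,153) on the lid, and the pull at (312,232). The jar is at about (600,-186.5), top at 193.

Request:
move_arm(
  steps=[
    [0, 0, 0, 0.0415, 0.013, 0, 0.0854],
    [0, 0, 0, 0, 0, -0.045, 0.0854],
    [0, 0, 0, 0, 0, -0.045, 0.0854],
    [0, 0, 0, 0, 0, -0.045, 0.0854],
    [0, 0, 0, 0, 0, -0.036, 0.0854],
  ],
)

```text
clock: 3.4
eef_pos: [595.2, -193.7, 137.9]
tool_rot: [-3.142, 0.002, -0.242]
force: [0.5, 0.2, -0.3]
width: 85.6
gripper_force: 0.0
```

Request:
move_arm(
  steps=[
    [0, 0, 0, 0, 0, 0, 0.0854],
    [0, 0, 0, 0, 0, 0, 0.06],
    [0, 0, 0, 0, 0, 0, 0.05],
    [0, 0, 0, 0, 0, 0, 0.03],
    [0, 0, 0, 0, 0, 0, 0.03],
  ],
)

```text
clock: 3.9
eef_pos: [598.0, -194.2, 143.1]
tool_rot: [-3.142, -0.005, -0.242]
force: [1.1, 0.5, 5.7]
width: 41.5
gripper_force: 60.0
```

Request:
move_arm(
  steps=[
    [0, 0, 0, 0, 0, 0, 0.03],
    [0, 0, 0, 0, 0, 0, 0.03],
    [0, 0, 0, 0, 0, 0, 0.03],
    [0, 0, 0, 0, 0, 0, 0.03],
  ],
)

```text
clock: 4.3
eef_pos: [598.0, -194.2, 143.1]
tool_rot: [3.142, -0.005, -0.242]
force: [-0.4, -0.4, 5.0]
width: 41.6
gripper_force: 60.0
```

Request:
move_arm(
  steps=[
    [0, 0, 0, 0, 0, 0.02, 0.03],
    [0, 0, 0, 0, 0, 0.03, 0.03],
    [0, 0, 0, 0, 0, 0.04, 0.03],
    [0, 0, 0, 0, 0, 0.03, 0.03],
    [0, 0, 0, 0, 0, 0, 0.03],
  ],
)

```text
clock: 4.8
eef_pos: [599.3, -195.0, 266.8]
tool_rot: [3.141, -0.012, -0.242]
force: [0.4, 0.3, -0.4]
width: 41.3
gripper_force: 60.8
```

Run:
```python
from look import *
o=look("b",["spice1","chest","lid_pull","lid_hinge"],("scene","wrist"))
print(telemetry.read_state()["force"])
for n in o:
    for r in finder.cut_out(n,"spice1")[:4]:
        v,u=np.where(r["mask"]); W=o[n][3][r["mask"]]; print(n,round(r["confidence"],2),u.mean(),v.mean(),np.nanpercentile(W,[2,50,98],axis=0).tolist())
a=cv2.resize(o["scene"][1][80:200,330:480],None,fx=4,fy=4); b=o["wrist"][1]
cv2.imwrite("pics/b.png",np.vstack([a[:,:600],]));
```

```text
tcp [ 599.3 -195.   266.8] [ 3.1 -0.  -0.2] w 41.303544639901624 t 4.8
scene spice1 0.85 [ 597.7 -191.9  222.1]
scene spice1 0.73 [500.1   3.9  -5.4]
scene chest 0.59 [ 602.9 -199.5   -6.6]
scene chest 0.59 [ 599.6 -193.5  223.5]
scene lid_pull 0.82 [ 490.1 -171.7   90.5]
scene lid_hinge 0.69 [ 675.2 -219.2   87.7]
wrist spice1 0.88 [590.1 -20.3   1.8]
wrist spice1 0.76 [ 599.7 -192.   212.6]
wrist chest 0.79 [ 604.5 -205.1    1.5]
wrist chest 0.52 [769.6 -31.5  -4.2]
[-1.  -0.  -0.8]
scene 0.78 357.02416918429003 186.2416918429003 [[566.2587201482137, -31.95265326315226, 2.175880543944128], [579.9451294439814, -7.220315069695005, 80.0464658652146], [612.3132595196763, 6.002409074517134, 97.7785702582246]]
scene 0.78 351.42721518987344 131.72151898734177 [[739.9706594330111, -145.9377404417697, 9.719658705736665], [751.7182181894, -120.98934359432428, 70.74458262962321], [777.6652356502191, -107.7996298147305, 97.51449818771151]]
scene 0.73 370.7097701149425 209.98275862068965 [[478.57435918730164, -15.874371173428807, 2.2561213535371283], [494.6787734023585, 12.088954290232266, 82.8
[... 297 characters left out ...]
57075]]
wrist 0.85 200.44536082474227 265.49381443298967 [[492.6614350741791, -22.653749136046986, 5.362288125171274], [516.5162978750263, -15.904851657747088, 44.45189344349615], [524.6952309021411, 7.4969157225336565, 77.7656609639132]]
wrist 0.68 177.64635193133049 217.0021459227468 [[571.5665353570403, -40.131580503153295, 8.22754549387205], [593.7421156345563, -29.986327768680866, 91.2540382645364], [611.238044049569, -0.49398479341009277, 97.69813936907146]]
wrist 0.57 315.2614690398596 270.1503300743712 [[587.1023143475628, -213.74964339685698, 230.72356688763958], [608.0982298248276, -196.61393093043768, 308.93108224660807], [618.119643635183, -176.14165250044175, 310.5868603869923]]
```

View pics/b.png

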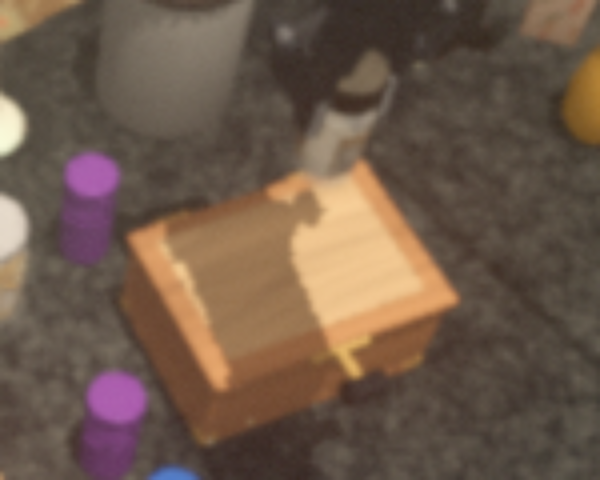

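Jar held upright at about (599,-193), base at z≈221. Next I carry it over to the ledge.

Request:
move_arm(
  steps=[
    [0, 0, 0, 0, 0.02, 0, 0.03],
    [0, 0, 0, 0, 0.03, 0, 0.03],
    [0, 0, 0, 0, 0.035, 0, 0.03],
    [0, 0, 0, 0, 0.035, 0, 0.03],
    [0, 0, 0, 0, 0.035, 0, 0.03],
  ],
)

```text
clock: 5.9
eef_pos: [596.1, -37.5, 260.3]
tool_rot: [-3.142, -0.0, -0.242]
force: [-0.1, -0.8, -0.8]
width: 41.2
gripper_force: 60.9
```

Request:
move_arm(
  steps=[
    [0, 0, 0, 0, 0.035, 0, 0.03],
    [0, 0, 0, 0, 0.035, 0, 0.03],
    [0, 0, 0, 0, 0.035, 0, 0.03],
    [0, 0, 0, 0, 0.035, 0, 0.03],
    [0, 0, 0, 0, 0.025, 0, 0.03],
  ],
)

```text
clock: 6.4
eef_pos: [595.9, 129.6, 260.3]
tool_rot: [-3.14, 0.0, -0.239]
force: [0.7, -0.3, -1.0]
width: 41.8
gripper_force: 60.9
```

Request:
move_arm(
  steps=[
    [0, 0, 0, 0.003, 0.015, 0, 0.03],
    [0, 0, 0, 0.003, 0.008, 0, 0.03],
    [0, 0, 0, 0, 0, 0, 0.03],
    [0, 0, 0, 0, 0, 0, 0.03],
  ],
)

```text
clock: 6.8
eef_pos: [602.5, 147.2, 260.2]
tool_rot: [3.14, -0.0, -0.244]
force: [0.6, -0.0, -1.1]
width: 42.0
gripper_force: 60.9
```

Run:
```python
from look import *
o=look("c",["spice1","pepper_mill","ledge"],("scene","wrist","top"))
for n in o:
    W=o[n][3]; s=telemetry.read_state()["eef_pos"]
    m=(abs(W[...,2]-90)<5)&(W[...,1]>50)&(W[...,1]<380)&(W[...,0]>500)&(W[...,0]<720)
    if m.sum()>50: print(n,"ledge",cv2.minAreaRect(W[m][:,:2].astype(np.float32)),np.median(W[m][:,2]))
    r2=np.hypot(W[...,0]-s[0],W[...,1]-s[1])
    for lo,hi in ((305,318),(255,300),(222,252)):
        m=(W[...,2]>lo)&(W[...,2]<hi)&(r2<32)
        if m.sum()>30:
            P=W[m]; q=np.linalg.svd(P-P.mean(0),full_matrices=False)[2][2]; print(n,lo,m.sum(),np.percentile(P,[2,50,98],axis=0).tolist(),"nrm",q.round(3))
im=o["wrist"][1]; a=cv2.resize(o["scene"][1][150:290,230:380],None,fx=2.5,fy=2.5)
cv2.imwrite("pics/c.png",np.hstack([cv2.resize(im,(420,350)),a[:350]]))
```

```text
tcp [602.5 147.2 260.2] [ 3.1 -0.  -0.2] w 41.99262256820893 t 6.8
scene spice1 0.9 [496.7   3.4  -1.2]
scene spice1 0.87 [586.1 -17.4   3.9]
scene pepper_mill 0.54 [581.4 272.   92. ]
scene ledge 0.75 [596.  221.3  -0.3]
wrist spice1 0.67 [591.3 -17.7   2.4]
wrist spice1 0.65 [502.    3.2   1.7]
wrist pepper_mill 0.93 [577.7 274.6  87.1]
wrist pepper_mill 0.74 [ 490.7 -173.5   90.6]
wrist ledge 0.68 [591.4 221.4   2.1]
top spice1 0.66 [591.  -17.2   0.2]
top spice1 0.54 [499.5  -3.6  -1.3]
top pepper_mill 0.45 [580.1 269.2  90.6]
top ledge 0.58 [591.9 220.8  -0.5]
scene ledge ((592.19677734375, 222.61944580078125), (63.02275848388672, 258.6026611328125), 10.455634117126465) 89.38498457470428
scene 305 178 [[581.6290589941495, 125.38775920786733, 305.6030477504927], [594.1328842296425, 150.29791277093176, 309.4141675147122], [615.6249293950133, 179.72347681547544, 316.64719914633315]] nrm [-0.1 -0.   1. ]
scene 255 228 [[579.7563312275937, 123.45646341371517, 256.1085602779792], [585.7139759906688, 158.06951010414855, 279.4575058438808], [603.1651897430465, 179.63188904585616, 299.51
[... 454 characters left out ...]
048], [609.6447090332097, 146.0548824540585, 310.6779340607639], [623.7229569525105, 171.2486564928363, 316.1747609224742]] nrm [ 0. -0.  1.]
wrist 255 4282 [[605.8016425944909, 119.35391143203535, 257.4934559954677], [619.9232644546378, 143.8868230127012, 282.824071594211], [625.198371754964, 175.5878997057059, 299.6512785203551]] nrm [-1.   0.2 -0.1]
wrist 222 710 [[602.3948994387567, 126.21179767521258, 222.77720520591112], [623.1275350018216, 141.72672293870372, 239.5991858023014], [625.5634546480625, 162.58675566855925, 251.45748049221288]] nrm [-0.9  0.3  0.1]
top ledge ((577.02490234375, 300.4491882324219), (62.201568603515625, 97.41279602050781), 10.662203788757324) 89.65751861745457
```

View pics/c.png

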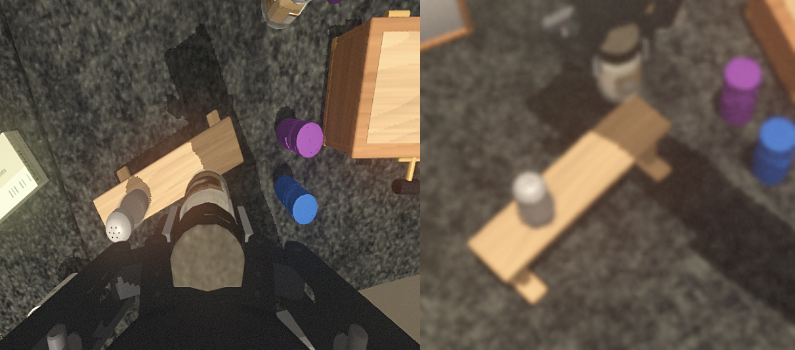

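Left (wrist): jar held upright over the ledge's near end at (210,240), mill at (118,225). Right (scene): jar at (620,75), above the free end of the ledge. It needs +4.5 mm in x, then lowering.

Request:
move_arm(
  steps=[
    [0, 0, 0, 0.0045, 0, -0.02, 0.03],
    [0, 0, 0, 0, 0, -0.035, 0.03],
    [0, 0, 0, 0, 0, -0.035, 0.03],
    [0, 0, 0, 0, 0, -0.025, 0.03],
    [0, 0, 0, 0, 0, 0, 0.03],
  ],
)

```text
clock: 7.9
eef_pos: [603.9, 148.7, 141.7]
tool_rot: [3.138, 0.007, -0.241]
force: [-0.5, -0.2, -1.0]
width: 41.7
gripper_force: 60.9
```

Run:
```python
from look import *
o=look("d",["spice1"],("scene","wrist"))
for n in o:
    W=o[n][3]; s=telemetry.read_state()["eef_pos"]
    r2=np.hypot(W[...,0]-s[0],W[...,1]-s[1])
    b=s[2]-45
    for lo,hi in ((b+92,b+102),(b+5,b+30)):
        m=(W[...,2]>lo)&(W[...,2]<hi)&(r2<32)
        if m.sum()>20: print(n,lo,m.sum(),np.percentile(W[m],[2,50,98],axis=0).tolist())
```

```text
tcp [603.9 148.7 141.7] [ 3.1  0.  -0.2] w 41.73511431733961 t 7.9
scene spice1 0.92 [502.1   4.5  -2.7]
scene spice1 0.71 [586.  -15.9   0.5]
wrist spice1 0.94 [606.9 153.  100.8]
wrist spice1 0.93 [587.2 -20.3   1. ]
scene 107.14091583152407 62 [[580.609279004343, 137.2555367970793, 109.75048668191383], [584.6044053399539, 161.08596374725943, 121.94764175644696], [606.2753291236983, 171.5275939639825, 131.66110934609483]]
wrist 194.14091583152407 8146 [[598.1567237024684, 120.76812644856437, 194.57983428148793], [613.702466915583, 147.51582029357292, 196.04716530766382], [627.6682175964054, 172.66710494303555, 202.42917351224887]]
wrist 107.14091583152407 554 [[604.977540082279, 127.62528061169142, 107.84653060410797], [627.7986474012981, 143.41382026512025, 121.85741656839609], [630.3242064181459, 163.91534836947912, 131.71691468560752]]
```

Request:
move_arm(
  steps=[
    [0, 0, 0, 0.001, 0, -0.004, 0.03],
    [0, 0, 0, 0, 0, -0.002, 0.03],
    [0, 0, 0, 0, 0, 0, 0.03],
  ],
)

```text
clock: 8.4
eef_pos: [607.8, 149.3, 139.6]
tool_rot: [-3.141, -0.0, -0.242]
force: [0.2, -0.4, -0.4]
width: 41.8
gripper_force: 60.9
```

Request:
move_arm(
  steps=[
    [0, 0, 0, 0, 0, -0.002, 0.03],
    [0, 0, 0, 0, 0, 0, 0.03],
  ],
)

```text
clock: 8.6
eef_pos: [607.6, 149.2, 137.2]
tool_rot: [3.141, 0.0, -0.242]
force: [0.3, 0.0, -1.5]
width: 41.5
gripper_force: 60.9
```

Request:
move_arm(
  steps=[
    [0, 0, 0, 0, 0, -0.0015, 0.03],
    [0, 0, 0, 0, 0, 0, 0.03],
  ],
)

```text
clock: 8.8
eef_pos: [607.9, 149.3, 136.1]
tool_rot: [-3.141, -0.0, -0.242]
force: [-0.6, -0.3, 0.9]
width: 41.8
gripper_force: 61.1
```

Request:
move_arm(
  steps=[
    [0, 0, 0, 0, 0, -0.0015, 0.03],
    [0, 0, 0, 0, 0, 0, 0.03],
  ],
)

```text
clock: 9.0
eef_pos: [608.0, 149.3, 136.1]
tool_rot: [-3.141, -0.001, -0.242]
force: [-2.7, -1.1, 11.3]
width: 41.7
gripper_force: 62.2
```

Request:
move_arm(
  steps=[
    [0, 0, 0, 0, 0, 0.0012, 0.03],
    [0, 0, 0, 0, 0, 0, 0.03],
  ],
)

```text
clock: 9.2
eef_pos: [608.0, 149.3, 136.1]
tool_rot: [-3.141, -0.001, -0.242]
force: [-1.0, 0.3, 5.3]
width: 41.6
gripper_force: 61.5
```

Run:
```python
from look import *
from scipy.optimize import least_squares
o=look("e",["spice1"],("scene","wrist","top"))
print(telemetry.read_state()["force"])
for n in o:
    W=o[n][3]
    m=(abs(W[...,2]-90)<4)&(W[...,1]>50)&(W[...,1]<380)&(W[...,0]>500)&(W[...,0]<720)
    r=cv2.minAreaRect(W[m][:,:2].astype(np.float32)); print(n,r)
    r2=np.hypot(W[...,0]-607,W[...,1]-149)
    m=(W[...,2]>98)&(W[...,2]<118)&(r2<28)
    if m.sum()>15:
        P=W[m]; f=least_squares(lambda c:np.hypot(P[:,0]-c[0],P[:,1]-c[1])-22,[607,149],loss='soft_l1').x
        a=np.radians(10.55); q=f-np.array([592.8,222]); print(m.sum(),"axis",f,"across",q@[np.cos(a),np.sin(a)],"along",q@[-np.sin(a),np.cos(a)])
```

```text
tcp [608.  149.3 136.1] [-3.1 -0.  -0.2] w 41.611709197660865 t 9.2
scene spice1 0.9 [499.8   0.8  -3.8]
scene spice1 0.78 [609.3 149.1  92. ]
wrist spice1 0.8 [608.2 153.5  88.5]
wrist spice1 0.63 [502.6   0.9   0.1]
top spice1 0.63 [593.7 -16.2   2.1]
[-1.7 -1.   6.5]
scene ((592.0970458984375, 222.52420043945312), (63.20104217529297, 258.39862060546875), 10.472835540771484)
52 axis [607.4 150.1] across 1.1724979817790189 along -73.33143335832277
wrist ((594.7767333984375, 221.23416137695312), (61.560943603515625, 259.64251708984375), 10.537249565124512)
415 axis [608.9 149.3] across 2.513123732673785 along -74.38686967458344
top ((591.8037719726562, 221.17578125), (62.03508377075195, 259.53125), 10.288763999938965)
```

Across-ledge offset is about 1 mm and the jar is resting on the board. Releasing.

Request:
move_arm(
  steps=[
    [0, 0, 0, 0, 0, 0.0005, 0.045],
    [0, 0, 0, 0, 0, 0, 0.055],
    [0, 0, 0, 0, 0, 0, 0.07],
    [0, 0, 0, 0, 0, 0, 0.0854],
    [0, 0, 0, 0, 0, 0, 0.0854],
  ],
)

```text
clock: 10.0
eef_pos: [607.7, 149.3, 135.8]
tool_rot: [3.141, 0.0, -0.242]
force: [-0.1, -0.2, 0.9]
width: 85.3
gripper_force: 0.0
```

Request:
move_arm(
  steps=[
    [0, 0, 0, 0, 0, 0, 0.0854],
    [0, 0, 0, 0, 0, 0.02, 0.0854],
    [0, 0, 0, 0, 0, 0.035, 0.0854],
    [0, 0, 0, 0, 0, 0.035, 0.0854],
    [0, 0, 0, 0, 0, 0.035, 0.0854],
  ],
)

```text
clock: 10.5
eef_pos: [607.5, 149.2, 262.3]
tool_rot: [3.141, 0.0, -0.242]
force: [0.6, 1.0, 0.4]
width: 85.7
gripper_force: 0.0
```

Run:
```python
from look import *
from scipy.optimize import least_squares
o=look("f",["spice1","pepper_mill","lid_pull","lid_hinge","chest"],("scene","wrist","top"))
for n in o:
    W=o[n][3]
    m=(abs(W[...,2]-90)<4)&(W[...,1]>50)&(W[...,1]<380)&(W[...,0]>500)&(W[...,0]<720)
    r=cv2.minAreaRect(W[m][:,:2].astype(np.float32)); print(n,r)
    r2=np.hypot(W[...,0]-607,W[...,1]-149)
    m=(W[...,2]>180)&(W[...,2]<191)&(r2<28)
    if m.sum()>15: print("cap",cv2.minEnclosingCircle(W[m][:,:2].astype(np.float32)),np.median(W[m][:,2]))
    m=(abs(W[...,2]-97)<4)&(W[...,1]>-330)&(W[...,1]<-60)&(W[...,0]>500)&(W[...,0]<720)
    if m.sum()>200: print("lid",cv2.minAreaRect(W[m][:,:2].astype(np.float32)))
a=cv2.resize(o["scene"][1][130:290,240:440],None,fx=2.1,fy=2.1)
cv2.imwrite("pics/f.png",np.hstack([a,cv2.resize(o["wrist"][1],(370,336))]))
```

```text
tcp [607.5 149.2 262.3] [ 3.1  0.  -0.2] w 85.65038689750314 t 10.5
scene spice1 0.9 [606.2 148.2  89.4]
scene spice1 0.83 [585.9 -16.3  -0.6]
scene pepper_mill 0.88 [581.3 273.3  88.5]
scene lid_pull 0.57 [ 492.9 -171.3   92.3]
scene lid_pull 0.56 [418.2 497.1   4.7]
scene lid_hinge 0.94 [ 679.8 -224.2   86.2]
scene chest 0.94 [ 605.4 -197.2   -4.6]
wrist spice1 0.97 [608.6 150.6  88.7]
wrist spice1 0.94 [502.3   1.7   1.2]
wrist pepper_mill 0.84 [579.6 274.3  88. ]
wrist lid_pull 0.97 [ 487.6 -174.6   88.8]
wrist lid_hinge 0.68 [767.3 -30.2  -2.2]
wrist chest 0.69 [ 604.3 -206.     2. ]
top spice1 0.67 [589.4 -17.9   3.5]
top spice1 0.54 [500.6  -2.   -0.9]
top pepper_mill 0.49 [582.8 270.4  92.2]
top lid_pull 0.76 [ 486.3 -168.7   93.4]
top chest 0.85 [ 603.8 -199.5    3.1]
scene ((591.8580932617188, 223.40960693359375), (62.46011734008789, 259.28497314453125), 10.326169967651367)
cap ((607.22802734375, 150.3825225830078), 21.70573616027832) 185.19461274926408
lid ((587.6715698242188, -194.9813690185547), (209.14080810546875, 179.95889282226562), 76.47317504882812)
wrist ((594.1151123046875, 221.22198486328125), (62.206302642822266, 259.5535583496094), 10.65202522277832)
cap ((608.7288818359375, 149.0955810546875), 21.655513763427734) 186.36322173410633
lid ((597.59912109375, -149.09231567382812), (114.29634094238281, 186.74012756347656), 77.56181335449219)
top ((577.579833984375, 300.1462707519531), (61.86801528930664, 98.48014831542969), 10.687677383422852)
lid ((560.916259765625, -187.59100341796875), (215.2435302734375, 133.51171875), 70.62007141113281)
```

View pics/f.png

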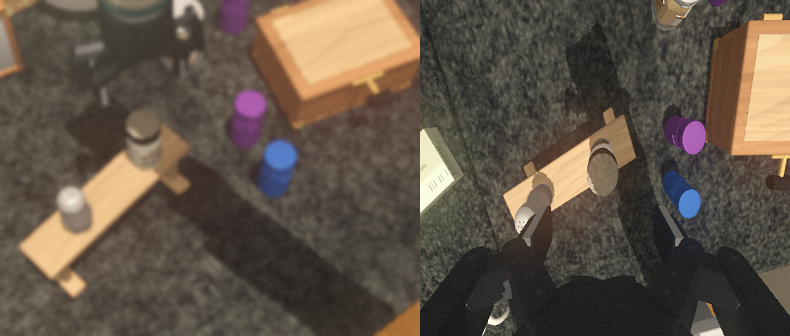

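Jar stands upright on the ledge (scene crop: jar (145,140), mill (73,208); wrist crop: cap (603,165)). Now over to the pull, at about (490,-173,91).

Request:
move_arm(
  steps=[
    [0, 0, 0, -0.008, -0.02, 0, 0.0854],
    [0, 0, 0, -0.012, -0.033, 0, 0.0854],
    [0, 0, 0, -0.012, -0.033, 0, 0.0854],
    [0, 0, 0, -0.012, -0.033, 0, 0.0854],
    [0, 0, 0, -0.012, -0.033, 0, 0.0854],
  ],
)

```text
clock: 11.9
eef_pos: [551.2, -4.0, 261.2]
tool_rot: [-3.142, -0.001, -0.241]
force: [-0.1, 0.7, 0.7]
width: 85.3
gripper_force: 0.0
```

Request:
move_arm(
  steps=[
    [0, 0, 0, -0.012, -0.033, 0, 0.0854],
    [0, 0, 0, -0.012, -0.033, 0, 0.0854],
    [0, 0, 0, -0.012, -0.033, 0, 0.0854],
    [0, 0, 0, -0.012, -0.033, 0, 0.0854],
    [0, 0, 0, -0.012, -0.033, 0, 0.0854],
  ],
)

```text
clock: 12.4
eef_pos: [491.2, -169.0, 261.3]
tool_rot: [-3.142, -0.001, -0.242]
force: [1.0, 0.1, 0.0]
width: 85.5
gripper_force: 0.0
```

Request:
move_arm(
  steps=[
    [0, 0, 0, 0, -0.008, -0.02, 0.0854],
    [0, 0, 0, 0, 0, -0.02, 0.0854],
    [0, 0, 0, 0, 0, 0, 0.0854],
    [0, 0, 0, 0, 0, 0, 0.0854],
  ],
)

```text
clock: 12.8
eef_pos: [491.9, -175.5, 221.3]
tool_rot: [-3.141, 0.0, -0.241]
force: [0.8, 0.0, 0.1]
width: 85.7
gripper_force: 0.0
```

Run:
```python
from look import *
o=look("g",["lid_pull","lid_hinge","chest"],("wrist","scene"))
c,im,d,W=o["wrist"]
m=(abs(W[...,2]-97)<4)&(W[...,1]>-330)&(W[...,1]<-60)&(W[...,0]>505)&(W[...,0]<720)
r=cv2.minAreaRect(W[m][:,:2].astype(np.float32)); print("lid",r)
dark=(im.max(2)<70)&(abs(W[...,2]-91)<14)&(np.hypot(W[...,0]-490,W[...,1]+173)<40)
print(dark.sum(),cv2.minAreaRect(W[dark][:,:2].astype(np.float32)) if dark.sum()>5 else "",np.percentile(W[dark],[2,50,98],axis=0) if dark.sum() else "")
```

```text
tcp [ 491.9 -175.5  221.3] [-3.1  0.  -0.2] w 85.69110118746192 t 12.8
wrist lid_pull 0.57 [ 490.8 -174.3   91.5]
wrist chest 0.82 [ 607.4 -202.9    3.7]
scene lid_pull 0.95 [ 489.9 -170.2   94.1]
scene lid_hinge 0.73 [ 678.5 -219.4   85.4]
scene chest 0.96 [ 605.7 -197.3   -5.3]
lid ((576.5634765625, -193.9014129638672), (208.40489196777344, 147.66481018066406), 76.18177032470703)
629 ((497.78302001953125, -174.9346160888672), (33.35198974609375, 34.28644561767578), 76.37101745605469) [[ 479.7 -189.7   92.3]
 [ 492.9 -171.    99.5]
 [ 501.7 -157.4  102.2]]
```

View pics/g_wrist.png

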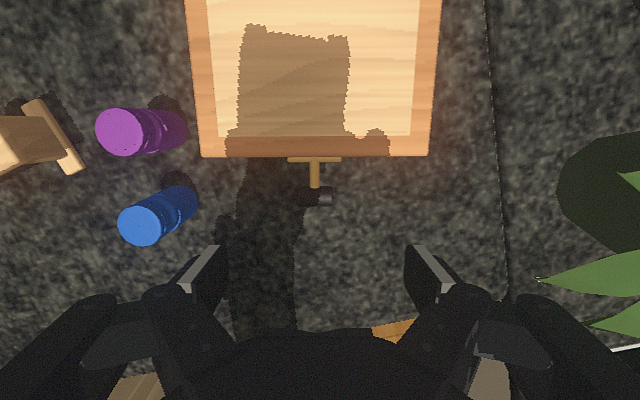

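The wrist view shows the black barrel at (315,196) with its stem pointing to the lid. Measured centre is (491,-173), which agrees with the lid centreline. I descend to it.

Request:
move_arm(
  steps=[
    [0, 0, 0, -0.001, 0.0025, -0.02, 0.0854],
    [0, 0, 0, 0, 0, -0.035, 0.0854],
    [0, 0, 0, 0, 0, -0.035, 0.0854],
    [0, 0, 0, 0, 0, -0.035, 0.0854],
    [0, 0, 0, 0, 0, -0.02, 0.0854],
  ],
)

```text
clock: 13.7
eef_pos: [489.7, -172.7, 73.8]
tool_rot: [-3.141, 0.003, -0.241]
force: [0.1, 0.3, 0.9]
width: 85.4
gripper_force: 0.0
```

Request:
move_arm(
  steps=[
    [0, 0, 0, 0, 0, -0.006, 0.0854],
    [0, 0, 0, 0, 0, 0, 0.07],
    [0, 0, 0, 0, 0, 0, 0.055],
    [0, 0, 0, 0, 0, 0, 0.05],
    [0, 0, 0, 0, 0, 0, 0.05],
  ],
)

```text
clock: 14.2
eef_pos: [491.5, -173.5, 71.1]
tool_rot: [3.141, -0.002, -0.242]
force: [-0.2, -0.4, -0.2]
width: 50.0
gripper_force: 0.0
```

Run:
```python
from look import *
o=look("h",["lid_pull"],("wrist",))
print(telemetry.read_state()["force"])
cv2.imwrite("pics/h.png",cv2.resize(o["wrist"][1][100:380,150:500],None,fx=2,fy=2))
```

```text
tcp [ 491.5 -173.5   71.1] [ 3.1 -0.  -0.2] w 49.9647583217462 t 14.2
wrist lid_pull 0.69 [ 490.7 -173.3   90.4]
[-0.1 -0.6 -0.1]
```

View pics/h.png

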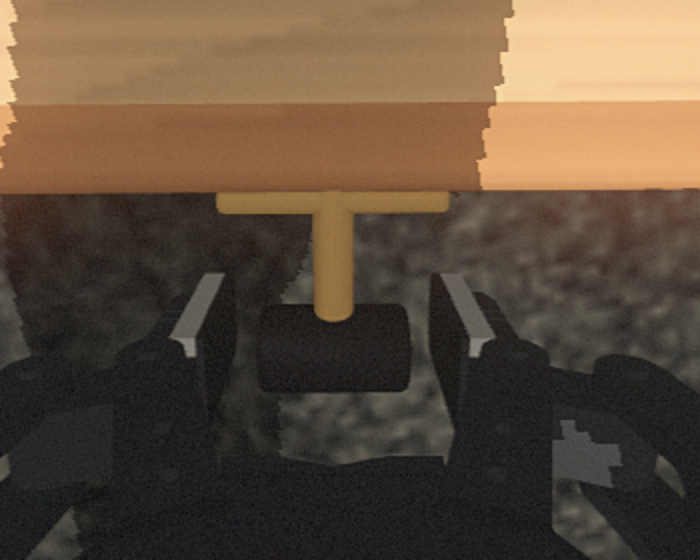

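The barrel (crop 335,348) sits centred between the pads. Closing.

Request:
move_arm(
  steps=[
    [0, 0, 0, 0, 0, 0, 0.035],
    [0, 0, 0, 0, 0, 0, 0.025],
    [0, 0, 0, 0, 0, 0, 0.02],
    [0, 0, 0, 0, 0, 0, 0.02],
    [0, 0, 0, 0, 0, 0, 0.02],
  ],
)

```text
clock: 14.8
eef_pos: [490.9, -173.7, 70.6]
tool_rot: [3.141, -0.001, -0.242]
force: [-0.6, -1.5, 4.7]
width: 33.2
gripper_force: 59.1
```

Run:
```python
import numpy as np
y=-0.238; ex=np.array([np.cos(y),np.sin(y)])
def p(a): return np.array([-(192*np.cos(a)-6*np.sin(a)),192*np.sin(a)+6*np.cos(a)])
A=np.radians(np.arange(0,51,5)); 
for a,b in zip(A[:-1],A[1:]):
    d=p(b)-p(a); print(round(np.degrees(b)),(ex*d[0]).round(1),d[1].round(1), "tot",(ex*(p(b)-p(0))[0]).round(1),(p(b)-p(0))[1].round(1))
```

```text
5 [ 1.2 -0.3] 16.7 tot [ 1.2 -0.3] 16.7
10 [ 2.6 -0.6] 16.5 tot [ 3.8 -0.9] 33.2
15 [ 4. -1.] 16.2 tot [ 7.9 -1.9] 49.5
20 [ 5.4 -1.3] 15.8 tot [13.2 -3.2] 65.3
25 [ 6.7 -1.6] 15.3 tot [19.9 -4.8] 80.6
30 [ 8.  -1.9] 14.6 tot [27.9 -6.8] 95.2
35 [ 9.2 -2.2] 13.8 tot [37.1 -9. ] 109.0
40 [10.3 -2.5] 13.0 tot [ 47.4 -11.5] 122.0
45 [11.4 -2.8] 12.0 tot [ 58.8 -14.3] 134.0
50 [12.3 -3. ] 10.9 tot [ 71.1 -17.3] 144.9
```

Request:
move_arm(
  steps=[
    [0, 0, 0, 0.0003, 0, 0.0083, 0.02],
    [0, 0, 0, 0.0009, -0.0003, 0.0084, 0.02],
    [0, 0, 0, 0.001, -0.0003, 0.0083, 0.02],
    [0, 0, 0, 0.0016, -0.0003, 0.0082, 0.02],
    [0, 0, 0, 0, 0, 0, 0.02],
  ],
)

```text
clock: 15.3
eef_pos: [494.8, -174.6, 104.3]
tool_rot: [3.141, -0.001, -0.242]
force: [0.7, -2.6, -4.4]
width: 32.9
gripper_force: 60.0
```

Request:
move_arm(
  steps=[
    [0, 0, 0, 0.002, -0.0005, 0.0081, 0.02],
    [0, 0, 0, 0.002, -0.0005, 0.0081, 0.02],
    [0, 0, 0, 0.0026, -0.0006, 0.0079, 0.02],
    [0, 0, 0, 0.0028, -0.0007, 0.0079, 0.02],
    [0, 0, 0, 0, 0, 0, 0.02],
  ],
)

```text
clock: 15.8
eef_pos: [504.3, -176.8, 136.3]
tool_rot: [3.141, -0.001, -0.241]
force: [2.0, -3.8, -4.3]
width: 33.0
gripper_force: 60.2
```

Tracking the arc well, and the forces are small.

Request:
move_arm(
  steps=[
    [0, 0, 0, 0.0032, -0.0008, 0.0077, 0.02],
    [0, 0, 0, 0.0035, -0.0008, 0.0076, 0.02],
    [0, 0, 0, 0.0038, -0.0009, 0.0074, 0.02],
    [0, 0, 0, 0.0042, -0.001, 0.0072, 0.02],
    [0, 0, 0, 0, 0, 0, 0.02],
  ],
)

```text
clock: 16.3
eef_pos: [518.7, -180.3, 165.8]
tool_rot: [3.141, 0.0, -0.242]
force: [1.0, -4.4, -4.9]
width: 32.8
gripper_force: 60.3
```

Request:
move_arm(
  steps=[
    [0, 0, 0, 0.0045, -0.0011, 0.007, 0.02],
    [0, 0, 0, 0.0047, -0.0011, 0.0068, 0.02],
    [0, 0, 0, 0.005, -0.0012, 0.0066, 0.02],
    [0, 0, 0, 0.0053, -0.0013, 0.0064, 0.02],
    [0, 0, 0, 0, 0, 0, 0.02],
  ],
)

```text
clock: 16.8
eef_pos: [538.2, -184.9, 192.6]
tool_rot: [3.141, 0.0, -0.242]
force: [-2.0, -4.4, -4.2]
width: 33.0
gripper_force: 60.9
```

```bash
cat > ang.py <<'E'
from look import *
o=look("k",["lid_pull","lid_hinge"],("wrist","scene","top"))
st=telemetry.read_state(); print(st["force"],st["gripper_force"])
y=-0.238; ex=np.array([np.cos(y),np.sin(y)]); ey=np.array([-ex[1],ex[0]])
H=np.array([491,-173])+192*ex; zc=st["eef_pos"][2]+20.2
h=-(st["eef_pos"][:2]-H)@ex; print("tcp r",np.hypot(h,zc-85),"angle",np.degrees(np.arctan2(zc-85,h)-np.arctan2(6,192)))
for n in o:
    W=o[n][3]; a=(W[...,:2]-H)@ex; b=(W[...,:2]-H)@ey; z=W[...,2]
    m=(a>-140)&(a<-20)&(abs(b)<95)&(z>97)&(z<240)
    P=np.c_[a[m],z[m]]
    if len(P)<60: continue
    best=None; rng=np.random.default_rng(0)
    for _ in range(300):
        i,j=rng.choice(len(P),2,False); t=P[j]-P[i]; t=t/(np.linalg.norm(t)+1e-9); e=abs((P-P[i])@[-t[1],t[0]])<2.5
        if best is None or e.sum()>best.sum(): best=e
    Q=P[best]; t=np.linalg.svd(Q-Q.mean(0),full_matrices=False)[2][0]
    print(n,len(P),best.sum(),"lid deg",np.degrees(np.arctan2(-t[1],t[0]))%180, "perp from hinge",abs((Q.mean(0)-[0,85])@[-t[1],t[0]]))
E
python3 ang.py
```

```text
tcp [ 538.2 -184.9  192.6] [ 3.1  0.  -0.2] w 32.95963687831523 t 16.8
wrist lid_pull 0.68 [ 539.  -186.3  212.4]
wrist lid_hinge 0.67 [ 673.9 -219.9   91.1]
scene lid_pull 0.66 [768.3 -31.7   0.8]
scene lid_pull 0.65 [ 538.4 -186.7  212.1]
scene lid_hinge 0.58 [ 679.1 -218.5   88.3]
scene lid_hinge 0.25 [ 537.6 -183.8  215.1]
top lid_pull 0.55 [ 532.8 -178.9  208.7]
[-2.8 -3.8 -2.2] 60.96566677093506
tcp r 192.04411461276283 angle 39.61001596603172
wrist 61216 55893 lid deg 39.15396963065632 perp from hinge 12.89106608023313
scene 553 482 lid deg 38.82857715409048 perp from hinge 10.728075214653394
top 536 480 lid deg 39.12897504488089 perp from hinge 10.88482695244268
```

Lid is at about 39.2°. Last stretch, roughly 10.8°.

Request:
move_arm(
  steps=[
    [0, 0, 0, 0.0057, -0.0014, 0.0063, 0.02],
    [0, 0, 0, 0.006, -0.0014, 0.0062, 0.02],
    [0, 0, 0, 0.0062, -0.0015, 0.0059, 0.02],
    [0, 0, 0, 0.0065, -0.0016, 0.0058, 0.02],
    [0, 0, 0, 0, 0, 0, 0.02],
  ],
)

```text
clock: 17.75
eef_pos: [563.5, -191.0, 216.5]
tool_rot: [3.141, -0.001, -0.242]
force: [-0.1, -5.7, -4.7]
width: 33.0
gripper_force: 60.6
```

Request:
move_arm(
  steps=[
    [0, 0, 0, 0, 0, 0, 0.02],
    [0, 0, 0, 0, 0, 0, 0.02],
  ],
)

```text
clock: 17.95
eef_pos: [562.7, -190.8, 215.9]
tool_rot: [3.141, -0.001, -0.242]
force: [-0.0, -5.0, -4.9]
width: 33.0
gripper_force: 60.6
```

```bash
python3 ang.py
```

```text
tcp [ 562.7 -190.8  215.9] [ 3.1 -0.  -0.2] w 33.048829252006755 t 17.95
wrist lid_pull 0.84 [ 562.8 -191.2  234.8]
wrist lid_hinge 0.69 [ 678.  -218.8   93.4]
scene lid_pull 0.61 [ 560.3 -189.9  234.1]
scene lid_hinge 0.58 [608.5 151.1  90.8]
scene lid_hinge 0.56 [ 679.  -223.2   85.5]
top lid_pull 0.52 [ 602.2 -198.5    0.8]
top lid_pull 0.5 [ 559.4 -186.8  235.5]
[-1.  -5.6 -4.5] 60.583900809288025
tcp r 191.8181629613594 angle 50.2002033385688
wrist 44141 41133 lid deg 49.08175595509971 perp from hinge 12.968358078888208
scene 396 235 lid deg 48.42664408231158 perp from hinge 11.713493393248761
top 198 136 lid deg 47.818231592439304 perp from hinge 14.448261139185092
```

Request:
move_arm(
  steps=[
    [0, 0, 0, 0.0011, -0.0003, 0.0009, 0.02],
    [0, 0, 0, 0, 0, 0, 0.02],
    [0, 0, 0, 0, 0, 0, 0.02],
    [0, 0, 0, 0, 0, 0, 0.02],
  ],
)

```text
clock: 18.8
eef_pos: [563.5, -191.0, 216.6]
tool_rot: [3.141, 0.0, -0.242]
force: [-0.6, -5.5, -5.6]
width: 33.0
gripper_force: 60.5
```

```bash
python3 ang.py
python3 - <<'E'
from look import *
o=look("z",["spice1","pepper_mill","mug1","honey_jar"],("scene",))
print(telemetry.read_state()["qd"])
cv2.imwrite("pics/z.png",cv2.resize(o["scene"][1][80:380,200:480],None,fx=2,fy=2))
E
```

```text
tcp [ 563.5 -191.   216.6] [ 3.1  0.  -0.2] w 32.958158329905125 t 18.8
wrist lid_pull 0.95 [ 563.  -192.1  238.3]
wrist lid_hinge 0.85 [ 678.5 -217.9   89. ]
scene lid_pull 0.96 [ 561.2 -190.1  235.9]
scene lid_hinge 0.81 [ 683.  -216.6   88.4]
[-1.3 -4.3 -5.3] 60.53010106086731
tcp r 191.8518922948907 angle 50.51690404725104
wrist 43694 40776 lid deg 49.35810913030579 perp from hinge 13.02699608086126
scene 377 225 lid deg 48.77305815673761 perp from hinge 11.624726463867084
top 185 126 lid deg 47.68474646613066 perp from hinge 15.514030088496753
tcp [ 563.5 -191.   216.6] [ 3.1  0.  -0.2] w 33.18411313768462 t 19.25
scene spice1 0.8 [498.3   1.8  -5.4]
scene spice1 0.74 [587.  -18.9  -1.4]
scene pepper_mill 0.69 [579.2 274.   88.5]
scene mug1 0.75 [417.9 496.8   2.4]
scene honey_jar 0.89 [768.5 -32.1   3.3]
scene honey_jar 0.59 [ 604.3 -194.5   -6.2]
[-0.  0. -0.  0. -0. -0. -0.]
```

View pics/z.png

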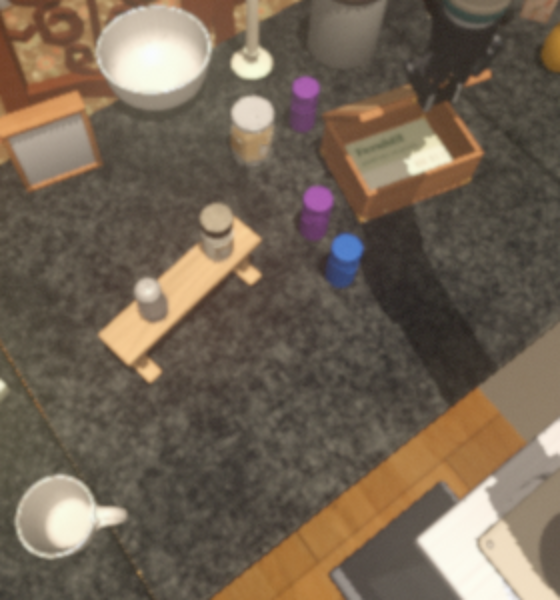

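The picture shows the jar upright on the ledge (217,230). The mill (150,298) and mug (60,515) are unmoved, and the gripper is holding the lid open. Angle estimates bracket 50°.

```bash
python3 -c "
from cell import ctrl
print(ctrl.finish_job())"
```

```text
the job is handed in; nothing more can be done
None
```

I handed the job in with the spice jar released upright on the ledge, about 1 mm off centre, and the lid held by its pull at about 50° (50.5° from the arm's position, 49.4° by the wrist camera, 47.7–48.8° by the two farther cameras); the mill, mug and honey jar were not moved.

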